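# Pin back the sprung belt tensioner of a dough mixer

### The arm

A 7-joint arm with a two-finger parallel gripper is mounted at the origin on a cart in front of the work surface, level with it; the furniture and walls round the work are solid. World frame = base frame: x ahead of the robot, y to its left, z up, the work surface at z = 0. Lengths are in mm, angles in degrees, forces in N, time in s.
With the tool pointing down it reaches from about 400 to 750 mm from the base axis. Payload 19.5 kg.
Tool frame: the origin (TCP) lies between the finger pads; the fingertips stand 22 mm ahead of it and the grasp point (between the pads) lies 3 mm ahead of it; z points along the fingers, y is the line along which they close (so a half turn about z gives the same grasp; the last joint's range is limited). The gripper opens to 85 mm and grips with 20 to 120 N. Pads are 22 mm wide; open, the fingers measure 114 mm over their backs; the gripper's body (76 mm by 85 mm) begins 54 mm behind the grasp point. The pads swing forward as they close: fully open they stand 13 mm farther back than shut.
Start: joints at [-72.978, 40.479, -1.581, 85.061, 1.261, 54.483, -4.326], TCP at [191.091, 542.29, 221.268] pointing down, gripper open.
Joint ranges: [-155.06, 155.06], [-18.47, 123.98], [-90, 86.84], [0, 140.48], [-83.41, 263.41], [0, 116], [-161.91, 161.91]. Speed limits (degrees/s): [108.29, 108.29, 147.25, 147.25, 172.46, 172.46, 172.46].

### API

Orientations are given as a 3x3 rotation matrix whose columns are the frame's x, y, z axes.
In Python, from cell import sense, cams, bot gives the robot as it stands.
- The arm moves only by the tool servo_tool, never from a script. Its argument "rows" is a list of rows, each an object of numbers: "jaw": the opening, from 0 (shut) to 1 (fully open); "x", "y", "z": the shift along the tool's x, y, z in cm; "spin": the turn about the tool's z in rad. In form: [{"jaw": .., "x": .., "y": .., "z": .., "spin": ..}, ...]. A call has 1 to 12 rows; each row shifts and turns the commanded pose from where the row before left it, along the tool's axes as they then stand; what a row does not reach is not made up. A row lasts 1/8 s, in which the tool goes at most 62.5 mm and 10.7 degrees, less where a joint would pass 70% of its speed; a pose out of reach is approached as far as the arm can. A call is refused whole if a number of a shift passes 6.25 or a number of a turn 0.188, either way. A call with a gripper value outside its range is refused whole. The fingers move at their own pace and stop on an object; "newtons" is the grip in N (left out, the last holds). Time passes only in rows, so rows that do not move let the fingers close. It gives the time, the measured TCP pose, the force, the opening and the grip force at its end, in the units of the state.
- sense(): the state, without advancing time (a new reading comes with each control period).
- cams.camera(name): name is "scene" or "top" or "wrist"; returns a dict with "frame" (384x512x3 uint8, red, green, blue), "depth" (384x512 float32, mm along the optical axis (not along the pixel's ray), 0 where there is no reading), "fovy" (degrees; the focal length in pixels is half the picture's height over the tangent of half this angle, whatever the lens; pixels are square), "cx", "cy" (the principal point, pixels), "R" (3x3) and "t" (3): a world point X has camera coordinates R X + t; the wrist camera has in their place "hand_eye" (4x4, takes a point from camera to tool coordinates, whose origin is the TCP and whose axes are the flange's). Camera axes: x right, y down, z forward; pixel columns grow to the right and rows downward; lengths in mm; the calibration is good to about 2 mm. The wrist camera is an equidistant fisheye: a pixel r from the principal point sees the ray r / f radians off the axis. A picture is of the moment at which its call begins: read the wrist's pose just before it.
- bot.hand_in(): hands the job in; it is judged then, once.
The state is a dict: "time": time; "joint_positions": joint angles; "dq": joint speeds; "tau": joint torques, N m; "position": TCP position; "eef_rot": TCP orientation; "contact_force": force on the tool from outside, world axes, zero at the start; "moment": the same for the moment, N m; "grip_width": finger opening in mm; "gripper_force": force on a finger pad.
Only numpy, scipy, OpenCV 4.12 (cv2) and the standard library are available. Lean on these libraries where they do the work, as an engineer would, in place of code of your own. Each camera call takes 0.05 s, during which the arm holds its last target. There are 200 camera calls.

### The job

The dough mixer's drive base lies open for a new belt. Take the orange locking pin from the wooden kit block, put its stem through the eye at the end of the sprung tensioner arm, swing the arm back to the red mark on the scale and push the pin fully home into the index hole at that mark (the middle one of three), so that it holds the arm there by itself. Be gentle: never press or lever the pin hard against the machine, do not let the arm snap back, and leave the other things where they are.

Things in the scene. Friction and masses are not known exactly. Their poses are not given: they have to be found in the camera images.
- mixer_base: white drive base of a dough mixer, bottom up, cover off, 230 (x) x 176 (y) x 53 mm, fixed to the worktop. Origin: centre of its underside; x along its length away from the robot, y left, z up. Its metal deck at z = 45 mm carries two pulleys at the far end (tops below 68 mm), the tensioner arm and, at the near end, the dark steel index plate
- pivot (a point): point on the arm's vertical pivot axis at the height of the index plate's top (57 mm over the worktop), at x = 12, y = -10 mm of mixer_base, axes alike. The plate is an arc about it, radius 75 to 115 mm, white scale ticks and one broad red mark on its outer edge, and three blind holes 10 mm wide, 11 mm deep, at radius 90 mm, 0.25 rad (22.5 mm) apart; the red mark is at the middle one
- tensioner_arm (a joint): hinge of the aluminium tensioner arm, rad: 0 at rest on its stop, grows anticlockwise from above as it is pushed back (towards the base's -y), end stop 1.0. The arm points 2.618 rad plus this from the base's x. A spring returns it: 3.3 N at the eye leaves the stop, 7 N at 0.52. Its eye is over the middle hole at 0.52 +- 0.085: the plate is clamped in slots, turned by an amount that is not measured
- eye (a point): centre of the eye at the arm's free end, on its top face (69 mm over the worktop, 90 mm from the pivot): a vertical through hole 9.8 mm wide in an arm end 24 mm wide, 9 mm thick. The plate lies 3 mm under the arm: a pin tip 12 mm below this point touches plate between holes; over a hole it drops 10 mm more, till the pin's collar sits on the arm. A yellow pointer reads the scale. x: pivot to eye
- pin_grip (a point): centre of the locking pin's orange grip, a block 20 (x) x 14 (y, grip it this way) x 32 mm high. Below it come a steel collar 17 mm wide, 4 mm thick, and a round steel stem 8 mm wide, 22 mm long, with a 2 mm chamfered foot. 60 g. It starts upright in a socket of the kit block, collar on the block's top; which of the two sockets varies. z up along the pin
- pin_tip (a point): centre of the foot of the locking pin's stem, 42 mm below pin_grip
- lock_pin: the whole locking pin, origin at the foot of its stem (as pin_tip)
- driver_grip (a point): middle of the round blue handle (18 mm wide) of a hex driver that stands in the other socket of the wooden kit block (50 x 125 x 30 mm, fixed, sockets 64 mm apart along its y). Not needed, leave it; its top is 81 mm over the worktop
- tea_box: yellow card box, 57 x 70 x 76 mm, origin under its centre; leave alone
- mug: spotted mug, 91 mm high, origin under its centre; leave alone
- sugar_jar: low glass jar with white lid, 67 mm across, 70 mm high, origin under its centre; leave alone

How it is judged:
By the outcome, as a careful person would: the job done as asked, in the order asked, and still so for the second after the job is handed in, with the robot touching nothing.
It also fails if it takes over 72 s, if anything falls off the work surface, if the arm or the gripper's body presses on something with over 40 N, if the wrist force passes 120 N, or if a joint passes its speed limit or range.

## Working session

There is one attempt and no reset: what is moved stays moved. The work goes in short steps, Python scripts to look and compute and a tool call to move; the robot and the scene stay as the last step left them, time stands still between calls to the robot, and variables do not carry over. Pictures are saved under pics/ and viewed, at most 10 in all, crops included, and the job is handed in when it is done.

Besides the shell and the picture viewer there is one more tool, called as a command line: name --argument value ..., lists and objects as JSON in quotes. servo_tool: Moves the arm, as the interface text tells. Its arguments: {"type":"object","properties":{"rows":{"type":"array"},"newtons":{"type":"number"}},"required":["rows"]}

```bash
mkdir -p pics
cat > h.py <<'E'
import numpy as np, cv2
from cell import sense, cams, bot
def shot(n):
    s=sense(); c=cams.camera(n); c['s']=s; return c
def f(c): return c['frame'].shape[0]/2/np.tan(np.radians(c['fovy'])/2)
def world(c,u,v,z=None,d=None):
    """pixel -> world on plane z, or using depth"""
    F=f(c); p=np.array([(u-c['cx'])/F,(v-c['cy'])/F,1.])
    R=np.array(c['R']);t=np.array(c['t']); o=-R.T@t; w=R.T@p
    if z is not None: return o+w*(z-o[2])/w[2]
    if d is None: d=c['depth'][int(v),int(u)]
    return o+w*d
E
python3 - <<'E'
from h import *
import pickle
for n in ("top","scene"):
    c=shot(n); pickle.dump(c,open(n+'.pkl','wb'))
    cv2.imwrite(f'pics/{n}0.png',cv2.resize(c['frame'][:,:,::-1],(800,600),interpolation=cv2.INTER_CUBIC))
    print(n,c['fovy'],c['cx'],c['cy'],-np.array(c['R']).T@c['t'])
s=sense();print(s['time'],np.round(s['eef_rot'],3),s['contact_force'],s['grip_width'])
E
```

```text
top 49.29336809719668 260.02803582400475 196.05123069894293 [ 388.95516967  -10.88831356 1317.98926023]
scene 47.20367019977296 257.82500330519815 187.77884995218295 [-358.83629547 -650.6528749   740.58513217]
0.1 [[-0.943  0.332 -0.   ]
 [ 0.332  0.943 -0.001]
 [-0.    -0.001 -1.   ]] [-0.02232801  0.35011883  0.30054951] 85.51344230200166
```

View pics/top0.png

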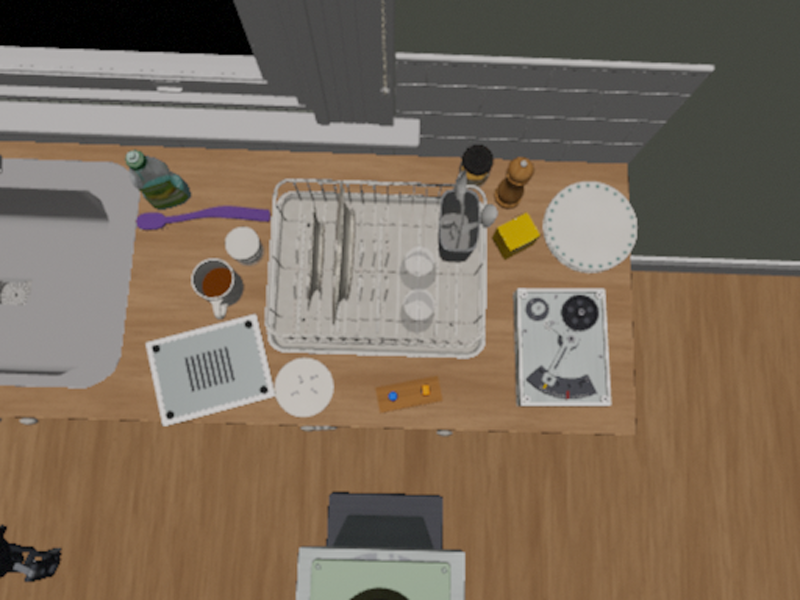

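View pics/scene0.png

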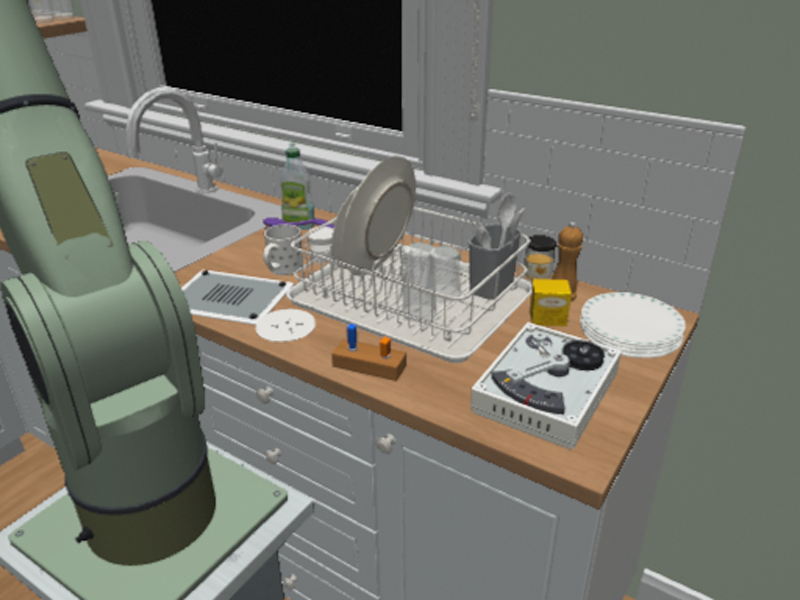

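Run:
```python
from h import *
import pickle
c=pickle.load(open('top.pkl','rb'))
k=.64
for n,u,v,z in [("pin",426,390,66),("drv",393,396,81),("c1",517,289,53),("c2",606,289,53),("c3",610,405,53),("c4",519,405,53),("b1",377,391,30),("b2",439,379,30),("b3",441,400,30),("b4",380,411,30),("eye",549,379,69),("pivot",571,340,69),("red",568,395,57)]:
    print(n,np.round(world(c,u*k,v*k,z),1))
a=c['frame'][175:270,235:400,::-1]
cv2.imwrite('pics/top_crop.png',cv2.resize(a,None,fx=4.8,fy=4.8,interpolation=cv2.INTER_CUBIC))
```

```text
pin [454.  -75.3  66. ]
drv [440.2 -12.8  81. ]
c1 [ 659.2 -251.7   53. ]
c2 [ 665.3 -429.4   53. ]
c3 [ 436.9 -431.5   53. ]
c4 [ 431.6 -255.4   53. ]
b1 [451.   18.7  30. ]
b2 [ 478.1 -102.1   30. ]
b3 [ 437.4 -106.9   30. ]
b4 [412.6  11.4  30. ]
eye [ 482. -310.   69.]
pivot [ 558.6 -353.4   69. ]
red [ 453.4 -349.3   57. ]
```

View pics/top_crop.png

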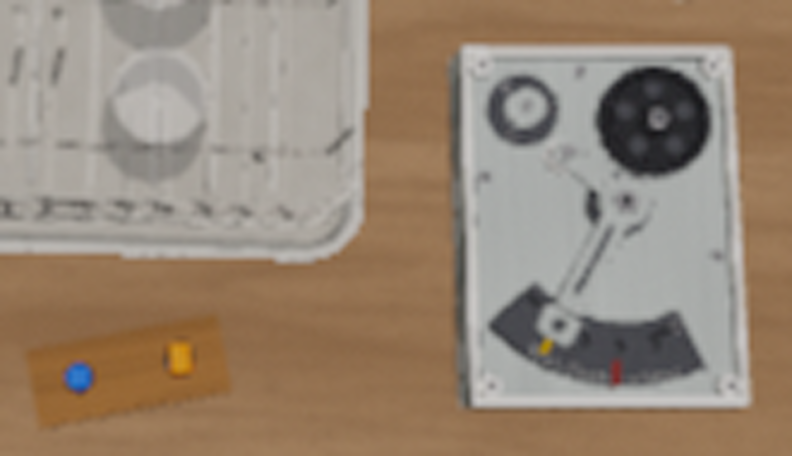

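servo_tool --rows '[{"spin": -0.185}, {"spin": -0.185}, {"spin": -0.185}, {"x": -4.1}, {"x": -4.1}, {"x": -4.2}, {"y": -5}, {"y": -5}, {"y": -5}, {"y": -5}, {"y": -5}, {"y": -5}]'

```text
schema error: expected keys jaw, x, y, z, spin
```

servo_tool --rows '[{"y": -5}, {"y": -5}, {"y": -5}, {"y": -5}, {"y": -5}, {"y": -5, "jaw": 0.5}, {"y": -3, "jaw": 0.5}, {"jaw": 0.5}, {"jaw": 0.5}]'

```text
schema error: expected keys jaw, x, y, z, spin
```

```bash
cat >> h.py <<'E'
def wworld(c,u,v,z):
    """wrist fisheye pixel -> world on plane z"""
    F=f(c); x,y=u-c['cx'],v-c['cy']; r=np.hypot(x,y); th=r/F
    p=np.array([x/r*np.sin(th),y/r*np.sin(th),np.cos(th)]) if r else np.array([0,0,1.])
    H=np.array(c['hand_eye']); R=np.array(c['s']['eef_rot']); P=np.array(c['s']['position'])
    o=R@H[:3,3]+P; w=R@H[:3,:3]@p
    return o+w*(z-o[2])/w[2]
def state():
    s=sense(); R=np.array(s['eef_rot']); print('t',round(s['time'],2),'P',np.round(s['position'],1),'yaw_y',round(np.degrees(np.arctan2(R[1,1],R[0,1])),2),'z',np.round(R[:,2],3),'F',np.round(s['contact_force'],1),'M',np.round(s['moment'],2),'w',round(s['grip_width'],1),'g',np.round(s['gripper_force'],1)); return s
def shift(P):
    """tool-axis shift in cm to reach world P"""
    s=sense(); print('shift',np.round(np.array(s['eef_rot']).T@(np.array(P)-s['position'])/10,2))
E
python3 - <<'E'
from h import *
import pickle
state(); c=shot('wrist'); pickle.dump(c,open('w1.pkl','wb'))
print(np.round(c['hand_eye'],3),c['fovy'],c['cx'],c['cy'])
cv2.imwrite('pics/w1.png',cv2.resize(c['frame'][:,:,::-1],(800,600),interpolation=cv2.INTER_CUBIC))
E
```

```text
t 0.1 P [191.  542.1 220.9] yaw_y 70.59 z [-0.    -0.001 -1.   ] F [-0.   0.4  0.3] M [-0.01  0.05 -0.  ] w 85.5 g 0.0
[[-1.0000e-03 -9.5300e-01 -3.0100e-01  7.7355e+01]
 [ 1.0000e+00 -1.0000e-03 -1.0000e-03  1.6010e+00]
 [ 0.0000e+00 -3.0100e-01  9.5300e-01 -1.5317e+02]
 [ 0.0000e+00  0.0000e+00  0.0000e+00  1.0000e+00]] 65.70646984690485 257.43572019538334 193.4111317188412
```

View pics/w1.png

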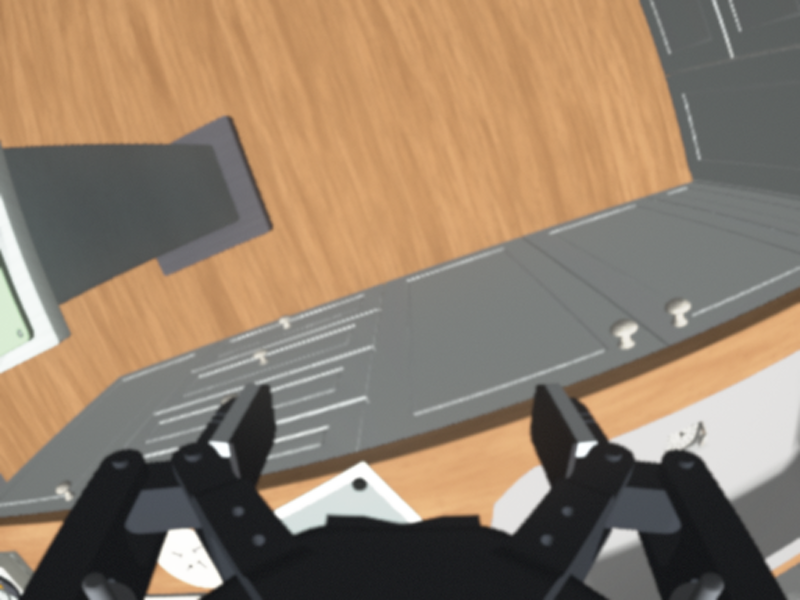

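servo_tool --rows '[{"jaw": 1, "x": 0, "y": 0, "z": 0, "spin": -0.185}, {"jaw": 1, "x": 0, "y": 0, "z": 0, "spin": -0.185}, {"jaw": 1, "x": 0, "y": 0, "z": 0, "spin": -0.185}, {"jaw": 1, "x": -4.1, "y": 0, "z": 0, "spin": 0}, {"jaw": 1, "x": -4.1, "y": 0, "z": 0, "spin": 0}, {"jaw": 1, "x": -4.2, "y": 0, "z": 0, "spin": 0}, {"jaw": 1, "x": 0, "y": -5, "z": 0, "spin": 0}, {"jaw": 1, "x": 0, "y": -5, "z": 0, "spin": 0}, {"jaw": 1, "x": 0, "y": -5, "z": 0, "spin": 0}, {"jaw": 1, "x": 0, "y": -5, "z": 0, "spin": 0}, {"jaw": 1, "x": 0, "y": -5, "z": 0, "spin": 0}, {"jaw": 1, "x": 0, "y": -5, "z": 0, "spin": 0}]'

```text
time: 1.65
position: [376.7, 274.2, 221.3]
eef_rot: [[-0.977, -0.215, 0.0], [-0.215, 0.977, -0.0], [0.0, -0.0, -1.0]]
contact_force: [0.5, 0.4, 0.6]
grip_width: 85.6
gripper_force: 0.0
```

servo_tool --rows '[{"jaw": 1, "x": 0, "y": -5, "z": 0, "spin": 0}, {"jaw": 1, "x": 0, "y": -5, "z": 0, "spin": 0}, {"jaw": 1, "x": 0, "y": -5, "z": 0, "spin": 0}, {"jaw": 1, "x": 0, "y": -5, "z": 0, "spin": 0}, {"jaw": 1, "x": 0, "y": -5, "z": 0, "spin": 0}, {"jaw": 0.5, "x": 0, "y": -5, "z": 0, "spin": 0}, {"jaw": 0.5, "x": 0, "y": -3, "z": 0, "spin": 0}, {"jaw": 0.5, "x": 0, "y": 0, "z": 0, "spin": 0}, {"jaw": 0.5, "x": 0, "y": 0, "z": 0, "spin": 0}]'

```text
time: 2.78
position: [447.2, -45.8, 221.3]
eef_rot: [[-0.977, -0.215, -0.0], [-0.215, 0.977, 0.0], [0.0, 0.0, -1.0]]
contact_force: [0.4, -0.3, -0.2]
grip_width: 43.0
gripper_force: 0.0
```

Run:
```python
from h import *
import pickle
state(); shift([454,-75,200]); c=shot('wrist'); pickle.dump(c,open('w2.pkl','wb'))
cv2.imwrite('pics/w2.png',cv2.resize(c['frame'][:,:,::-1],(800,600),interpolation=cv2.INTER_CUBIC))
```

```text
t 2.77 P [447.2 -45.8 221.3] yaw_y 102.42 z [-0.  0. -1.] F [ 0.4 -0.3 -0.2] M [ 0.03 -0.    0.04] w 43.0 g 0.0
shift [-0.04 -3.    2.12]
```

View pics/w2.png

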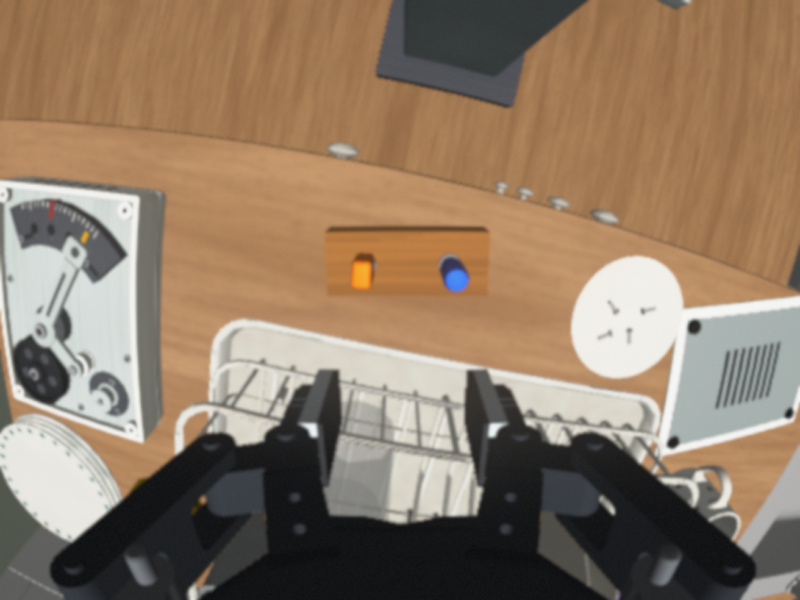

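Run:
```python
from h import *
import pickle
c=pickle.load(open('w2.pkl','rb')); k=.64
for n,u,v,z in [("b1",327,296,30),("b2",489,296,30),("b3",488,234,30),("b4",328,234,30)]:
    print(n,np.round(wworld(c,u*k,v*k,z),1))
h=cv2.cvtColor(c['frame'],cv2.COLOR_RGB2HSV)
ys,xs=np.mgrid[:384,:512]
m=(h[...,0]<20)&(h[...,1]>225)&(h[...,2]>150)&(xs<280)&(xs>200)&(ys>140)&(ys<200)
v,u=np.nonzero(m);print(m.sum(),u.min(),u.max(),v.min(),v.max())
for r in range(v.min(),v.max()+1):print(r,u[v==r].min(),u[v==r].max(),c['frame'][r,231],c['depth'][r,231])
```

```text
b1 [486.1 -96.   30. ]
b2 [458.9  27.8  30. ]
b3 [411.7  14.3  30. ]
b4 [ 437.8 -103.7   30. ]Traceback (most recent call last):
  File "<stdin>", line 9, in <module>
    return umr_minimum(a, axis, None, out, keepdims, initial, where)
ValueError: zero-size array to reduction operation minimum which has no identity
```

Run:
```python
from h import *
import pickle
c=pickle.load(open('w2.pkl','rb'))
fr=c['frame'].astype(int)
for r in range(160,192,2): print(r,[tuple(fr[r,q]) for q in (222,231)],c['depth'][r,231])
m=(fr[...,0]>200)&(fr[...,2]<60); m[:,:215]=0;m[:,255:]=0;m[:150]=0;m[200:]=0
v,u=np.nonzero(m)
for r in sorted(set(v)): print(r,u[v==r].min(),u[v==r].max())
print(wworld(c,u.mean()+.5,v.mean()+.5,66))
```

```text
160 [(np.int64(187), np.int64(125), np.int64(67)), (np.int64(180), np.int64(120), np.int64(63))] 347.55173
162 [(np.int64(189), np.int64(126), np.int64(67)), (np.int64(132), np.int64(81), np.int64(40))] 337.85052
164 [(np.int64(191), np.int64(128), np.int64(70)), (np.int64(110), np.int64(62), np.int64(28))] 329.31714
166 [(np.int64(188), np.int64(126), np.int64(68)), (np.int64(139), np.int64(73), np.int64(28))] 317.1662
168 [(np.int64(181), np.int64(120), np.int64(64)), (np.int64(230), np.int64(129), np.int64(30))] 315.3882
170 [(np.int64(181), np.int64(122), np.int64(65)), (np.int64(245), np.int64(167), np.int64(45))] 315.33835
172 [(np.int64(182), np.int64(122), np.int64(66)), (np.int64(246), np.int64(172), np.int64(46))] 315.48538
174 [(np.int64(179), np.int64(120), np.int64(65)), (np.int64(246), np.int64(169), np.int64(43))] 316.88464
176 [(np.int64(183), np.int64(123), np.int64(68)), (np.int64(246), np.int64(168), np.int64(43))] 317.487
178 [(np.int64(187), np.int64(125), np.int64(68)), (np.int64(246), np.int64(167), np.int64(40))] 318.6424
180 [(np.int64(184), np.int64(124), np.int64(67)), (np.int64(246), np.int64(167), np.int64(42))] 318.64456
182 [(np.int64(175), np.int64(118), np.int64(65)), (np.int64(245), np.int64(161), np.int64(39))] 320.01395
184 [(np.int64(170), np.int64(114), np.int64(63)), (np.int64(224), np.int64(131), np.int64(47))] 320.20044
186 [(np.int64(169), np.int64(115), np.int64(64)), (np.int64(172), np.int64(114), np.int64(63))] 358.60452
188 [(np.int64(172), np.int64(119), np.int64(72)), (np.int64(172), np.int64(119), np.int64(72))] 358.8928
190 [(np.int64(181), np.int64(133), np.int64(92)), (np.int64(177), np.int64(130), np.int64(88))] 392.07367
168 226 236
169 226 236
170 225 236
171 225 237
172 225 236
173 225 236
174 225 236
175 225 236
176 225 236
177 225 236
178 225 236
179 225 236
180 225 236
181 225 236
182 225 236
183 225 236
184 227 235
[454.76134142 -71.5798524   66.        ]
```

servo_tool --newtons 40 --rows '[{"jaw": 0.45, "x": -0.2, "y": -2.67, "z": 0, "spin": 0}, {"jaw": 0.45, "x": 0, "y": 0, "z": 5, "spin": 0}, {"jaw": 0.45, "x": 0, "y": 0, "z": 5, "spin": 0}, {"jaw": 0.45, "x": 0, "y": 0, "z": 3, "spin": 0}, {"jaw": 0.45, "x": 0, "y": 0, "z": 0, "spin": 0}, {"jaw": 0.45, "x": 0, "y": 0, "z": 2, "spin": 0}, {"jaw": 0.45, "x": 0, "y": 0, "z": 1.33, "spin": 0}, {"jaw": 0.45, "x": 0, "y": 0, "z": 0, "spin": 0}]'

```text
time: 3.82
position: [455.0, -71.8, 58.2]
eef_rot: [[-0.977, -0.215, -0.0], [-0.215, 0.977, -0.0], [0.0, -0.0, -1.0]]
contact_force: [0.4, -1.0, 0.9]
grip_width: 38.5
gripper_force: 0.0
```

servo_tool --newtons 40 --rows '[{"jaw": 0.25, "x": 0, "y": 0, "z": 0, "spin": 0}, {"jaw": 0.2, "x": 0, "y": 0, "z": 0, "spin": 0}, {"jaw": 0.17, "x": 0, "y": 0, "z": 0, "spin": 0}, {"jaw": 0, "x": 0, "y": 0, "z": 0, "spin": 0}, {"jaw": 0, "x": 0, "y": 0, "z": 0, "spin": 0}, {"jaw": 0, "x": 0, "y": 0, "z": 0, "spin": 0}]'

```text
time: 4.58
position: [455.0, -72.1, 58.0]
eef_rot: [[-0.977, -0.215, -0.0], [-0.215, 0.977, -0.0], [0.0, -0.0, -1.0]]
contact_force: [0.3, 0.1, 0.0]
grip_width: -0.0
gripper_force: 0.0
```

Run:
```python
from h import *
import pickle
s=state(); c=shot('wrist'); pickle.dump(c,open('w3.pkl','wb'))
a=c['frame'][150:384,100:412,::-1]
cv2.imwrite('pics/w3.png',cv2.resize(a,None,fx=2.5,fy=2.5,interpolation=cv2.INTER_CUBIC))
```

```text
t 4.58 P [455.  -72.1  58. ] yaw_y 102.39 z [-0. -0. -1.] F [0.3 0.1 0. ] M [-0.01  0.03 -0.  ] w -0.0 g 0.0
```

View pics/w3.png

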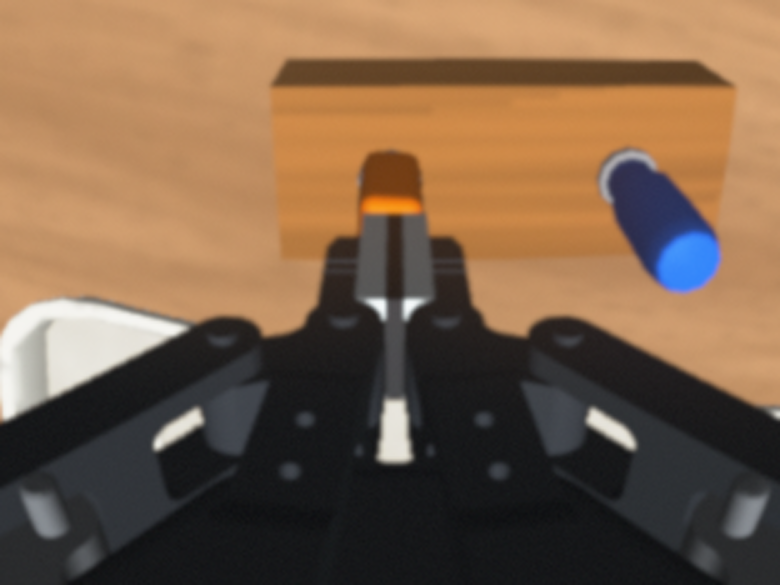

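Run:
```python
from h import *
import pickle
c=pickle.load(open('w3.pkl','rb'))
H=np.array(c['hand_eye']);Hi=np.linalg.inv(H);F=f(c)
def proj(p):
    q=Hi[:3,:3]@p+Hi[:3,3]; r=np.hypot(*q[:2]); th=np.arctan2(r,q[2]); return np.round([c['cx']+F*th*q[0]/r,c['cy']+F*th*q[1]/r,q[2]],1)
for p in [(11,0,22),(-11,0,22),(0,0,22),(0,0,3),(11,0,3),(11,0,-8),(10,0,-8)]: print(p,proj(np.array(p,float)))
print('pin top near edge',wworld(c,257.5,228.8,66),'bottom near',wworld(c,257.5,211,34))
def cam(u,v):
    x,y=u-c['cx'],v-c['cy'];r=np.hypot(x,y);th=r/F
    d=c['depth'][int(v),int(u)]; p=np.array([x/r*np.tan(th),y/r*np.tan(th),1])*d
    return np.round(H[:3,:3]@p+H[:3,3],1)
for u,v in [(250,240),(266,240),(250,250),(250,265),(257,232),(257,230),(257,222),(257,214),(230,200),(290,200)]: print(u,v,c['depth'][v,u],cam(u,v))
```

```text
(11, 0, 22) [255.3 208.8 186.8]
(-11, 0, 22) [255.4 240.1 193.4]
(0, 0, 22) [255.3 224.8 190.1]
(0, 0, 3) [255.1 237.8 172. ]
(11, 0, 3) [255.  220.5 168.6]
(11, 0, -8) [254.9 228.4 158.2]
(10, 0, -8) [254.9 230.1 158.5]
pin top near edge [444.20216956 -73.05093557  66.        ] bottom near [446.18091979 -72.61387572  34.        ]
250 240 146.17027 [ 10.4  -2.3 -20.8]
266 240 146.28122 [ 10.4   5.6 -20.7]
250 250 137.67702 [  9.7  -2.1 -29.9]
250 265 123.0648 [ 10.6  -1.8 -44.9]
257 232 159.39311 [ 8.6  1.1 -7.5]
257 230 159.2836 [ 9.7  1.1 -7.2]
257 222 168.51051 [10.2  1.1  2.6]
257 214 178.89545 [10.8  1.1 13.7]
230 200 191.50262 [ 14.7 -16.4  28.1]
290 200 190.98395 [14.9 22.4 27.7]
```

Run:
```python
from h import *
import pickle
for fn,us in (('w3.pkl',(248,252,264,268)),('w2.pkl',(205,212,304,311))):
    c=pickle.load(open(fn,'rb'))
    H=np.array(c['hand_eye']);F=f(c)
    def cam(u,v):
        x,y=u-c['cx'],v-c['cy'];r=np.hypot(x,y);th=r/F
        d=c['depth'][int(v),int(u)]; p=np.array([x/r*np.tan(th),y/r*np.tan(th),1])*d
        return tuple(map(float,np.round(H[:3,:3]@p+H[:3,3],1)))
    for v in range(228,276,3): print(fn[:2],v,[cam(u,v) for u in us])
```

```text
w3 228 [(10.1, -3.8, -5.4), (10.1, -1.6, -5.6), (10.3, 4.9, -6.0), (7.7, 7.3, -0.1)]
w3 231 [(9.6, -3.7, -8.2), (9.1, -1.6, -7.1), (9.4, 4.9, -7.9), (8.1, 7.1, -5.2)]
w3 234 [(8.0, -3.7, -8.7), (8.1, -1.5, -8.8), (8.5, 4.9, -9.7), (6.9, 7.1, -6.3)]
w3 237 [(10.6, -3.4, -17.7), (10.1, -1.4, -16.7), (10.0, 4.7, -16.5), (9.6, 6.8, -15.6)]
w3 240 [(10.3, -3.3, -20.6), (10.1, -1.3, -20.1), (10.2, 4.6, -20.3), (10.0, 6.6, -19.9)]
w3 243 [(10.9, -3.2, -25.0), (10.7, -1.3, -24.6), (10.8, 4.5, -24.9), (10.5, 6.5, -24.3)]
w3 246 [(10.6, -3.1, -27.6), (10.0, -1.2, -26.3), (10.2, 4.5, -26.8), (10.8, 6.4, -27.9)]
w3 249 [(10.6, -3.0, -30.5), (10.9, -1.1, -31.2), (10.5, 4.4, -30.4), (10.7, 6.3, -30.7)]
w3 252 [(10.5, -2.9, -33.2), (10.6, -1.1, -33.4), (10.9, 4.4, -33.9), (10.2, 6.2, -32.8)]
w3 255 [(10.8, -2.8, -36.6), (10.6, -1.1, -36.3), (10.8, 4.3, -36.6), (10.4, 6.1, -36.0)]
w3 258 [(10.3, -2.8, -38.5), (10.3, -1.0, -38.5), (10.0, 4.3, -38.0), (10.3, 6.0, -38.4)]
w3 261 [(9.9, -2.8, -40.4), (10.2, -1.0, -40.9), (10.2, 4.2, -41.0), (10.3, 6.0, -41.1)]
w3 264 [(9.4, -2.7, -42.2), (10.5, -0.9, -4
[... 1103 characters left out ...]
9.1, -20.0, -31.1), (9.9, 23.0, -32.7), (10.9, 25.9, -34.7)]
w2 255 [(10.6, -22.3, -36.8), (8.0, -19.9, -32.2), (9.0, 22.9, -33.9), (10.3, 25.6, -36.4)]
w2 258 [(10.1, -22.0, -38.7), (6.7, -19.9, -32.6), (7.5, 22.9, -34.2), (9.7, 25.4, -38.1)]
w2 261 [(10.1, -21.6, -41.3), (4.9, -20.1, -32.4), (6.7, 22.8, -35.4), (10.0, 24.9, -41.2)]
w2 264 [(10.3, -21.1, -44.2), (3.6, -20.1, -33.1), (4.8, 23.0, -35.0), (9.9, 24.5, -43.7)]
w2 267 [(9.4, -21.1, -45.2), (1.8, -20.2, -32.8), (4.2, 22.8, -36.7), (10.4, 23.9, -46.9)]
w2 270 [(10.8, -20.2, -49.8), (0.9, -20.1, -34.0), (4.6, 22.3, -40.0), (10.4, 23.5, -49.3)]
w2 273 [(9.4, -20.3, -50.0), (-0.9, -20.3, -33.9), (2.6, 22.5, -39.3), (8.7, 23.7, -49.0)]
```

servo_tool --newtons 40 --rows '[{"jaw": 0.45, "x": 0, "y": 0, "z": 0, "spin": 0}, {"jaw": 0.45, "x": 0, "y": 0, "z": 0, "spin": 0}, {"jaw": 0.45, "x": 0, "y": 0, "z": 0, "spin": 0}, {"jaw": 0.45, "x": 0, "y": 0, "z": 0, "spin": 0}, {"jaw": 0.45, "x": 0, "y": 0, "z": 1.5, "spin": 0}, {"jaw": 0.45, "x": 0, "y": 0, "z": 1.2, "spin": 0}, {"jaw": 0.45, "x": 0, "y": 0, "z": 1, "spin": 0}, {"jaw": 0.45, "x": 0, "y": 0, "z": 0, "spin": 0}]'

```text
time: 5.62
position: [454.7, -72.0, 20.4]
eef_rot: [[-0.977, -0.215, -0.001], [-0.215, 0.977, -0.0], [0.001, 0.0, -1.0]]
contact_force: [-0.5, 0.0, 0.1]
grip_width: 38.5
gripper_force: 0.0
```

servo_tool --newtons 40 --rows '[{"jaw": 0.25, "x": 0, "y": 0, "z": 0, "spin": 0}, {"jaw": 0.2, "x": 0, "y": 0, "z": 0, "spin": 0}, {"jaw": 0.15, "x": 0, "y": 0, "z": 0, "spin": 0}, {"jaw": 0.1, "x": 0, "y": 0, "z": 0, "spin": 0}, {"jaw": 0.05, "x": 0, "y": 0, "z": 0, "spin": 0}, {"jaw": 0.05, "x": 0, "y": 0, "z": 0, "spin": 0}]'

```text
time: 6.38
position: [455.2, -72.2, 21.4]
eef_rot: [[-0.977, -0.214, 0.001], [-0.214, 0.977, -0.0], [-0.001, -0.0, -1.0]]
contact_force: [-1.2, 0.0, 6.3]
grip_width: 13.5
gripper_force: 38.7
```

Run:
```python
from h import *
import pickle
s=state(); c=shot('wrist'); pickle.dump(c,open('w4.pkl','wb'))
a=c['frame'][150:384,100:412,::-1]
cv2.imwrite('pics/w4.png',cv2.resize(a,None,fx=2.5,fy=2.5,interpolation=cv2.INTER_CUBIC))
```

```text
t 6.38 P [455.2 -72.2  21.4] yaw_y 102.38 z [ 0.001 -0.    -1.   ] F [-1.2  0.   6.3] M [0.01 0.09 0.02] w 13.5 g 38.7
```

servo_tool --rows '[{"jaw": 0.05, "x": 0, "y": 0, "z": -1, "spin": 0}, {"jaw": 0.05, "x": 0, "y": 0, "z": -2, "spin": 0}, {"jaw": 0.05, "x": 0, "y": 0, "z": -4, "spin": 0}, {"jaw": 0.05, "x": 0, "y": 0, "z": -5, "spin": 0}, {"jaw": 0.05, "x": 0, "y": 0, "z": -5, "spin": 0}, {"jaw": 0.05, "x": 0, "y": -2, "z": -2, "spin": 0}, {"jaw": 0.05, "x": 0, "y": -4, "z": 0, "spin": 0}, {"jaw": 0.05, "x": 0, "y": -5, "z": 0, "spin": 0}, {"jaw": 0.05, "x": -1, "y": -5, "z": 0, "spin": 0}, {"jaw": 0.05, "x": -1, "y": -5, "z": 0, "spin": 0}, {"jaw": 0.05, "x": -0.8, "y": -4, "z": 0, "spin": 0}, {"jaw": 0.05, "x": 0, "y": -3, "z": 0, "spin": 0}]'

```text
time: 7.92
position: [542.4, -340.9, 211.5]
eef_rot: [[-0.977, -0.214, -0.0], [-0.214, 0.977, 0.0], [-0.0, 0.0, -1.0]]
contact_force: [0.4, 0.1, -0.5]
grip_width: 13.6
gripper_force: 39.0
```

servo_tool --rows '[{"jaw": 0.05, "x": 0, "y": 0, "z": 0, "spin": 0.18}, {"jaw": 0.05, "x": 0, "y": 0, "z": 0, "spin": 0.18}, {"jaw": 0.05, "x": 0, "y": 0, "z": 0, "spin": 0.18}, {"jaw": 0.05, "x": 0, "y": 0, "z": 1, "spin": 0.18}, {"jaw": 0.05, "x": 0, "y": 0, "z": 2, "spin": 0}, {"jaw": 0.05, "x": 0, "y": 0, "z": 1, "spin": 0}, {"jaw": 0.05, "x": 0, "y": 0, "z": 0, "spin": 0}, {"jaw": 0.05, "x": 0, "y": 0, "z": 0, "spin": 0}]'

```text
time: 8.93
position: [542.6, -339.7, 171.8]
eef_rot: [[-0.876, 0.483, 0.001], [0.483, 0.876, -0.0], [-0.001, 0.0, -1.0]]
contact_force: [0.5, -0.2, 0.5]
grip_width: 13.7
gripper_force: 39.3
```

Run:
```python
from h import *
import pickle
s=state(); c=shot('wrist'); pickle.dump(c,open('w5.pkl','wb'))
cv2.imwrite('pics/w5.png',cv2.resize(c['frame'][:,:,::-1],(800,600),interpolation=cv2.INTER_CUBIC))
```

```text
t 8.93 P [ 542.6 -339.7  171.8] yaw_y 61.14 z [ 0.001 -0.    -1.   ] F [ 0.5 -0.2  0.5] M [-0.01 -0.01  0.02] w 13.7 g 39.3
```

View pics/w5.png

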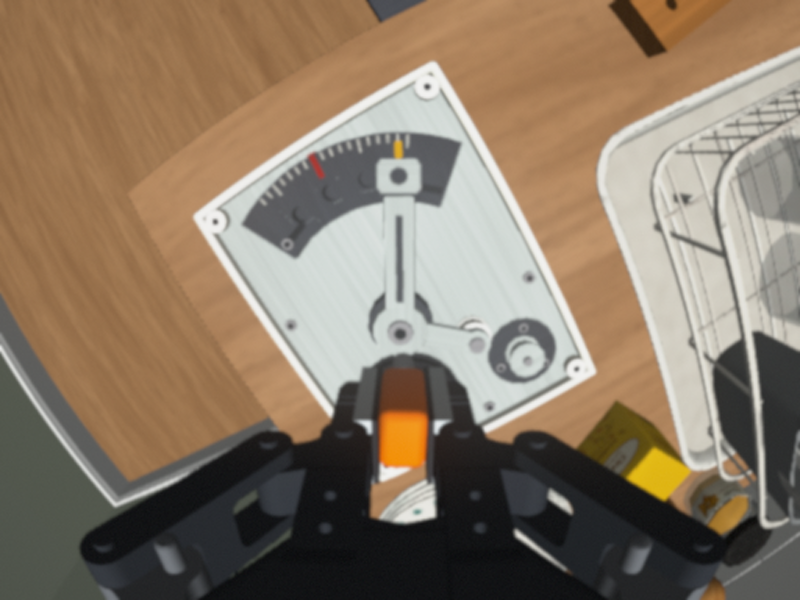

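Run:
```python
from h import *
import pickle
c=pickle.load(open('w5.pkl','rb')); k=.64
P={}
for n,u,v,z in [("eye",399,176,69),("pivot",400,333,69),("redout",312,155,57),("redin",322,177,57),("h_mid",331,188,57),("h_r",364,181,57),("h_l",297,214,57),("ptr",398,148,62),("c1",434,64,53),("c2",196,215,53),("c3",594,372,53)]:
    P[n]=wworld(c,u*k,v*k,z); d=P[n]-P.get("pivot",P[n]); print(n,np.round(P[n],1),'r',round(np.hypot(*d[:2]),1),'ang',round(np.degrees(np.arctan2(d[1],d[0])),2))
print(np.linalg.norm((P['eye']-P['pivot'])[:2]))
a=c['frame'][70:170,140:300,::-1]
cv2.imwrite('pics/w5c.png',cv2.resize(a,None,fx=5,fy=5,interpolation=cv2.INTER_CUBIC))
```

```text
eye [ 482.3 -306.8   69. ] r 0.0 ang 0.0
pivot [ 562.4 -350.5   69. ] r 0.0 ang 0.0
redout [ 447.  -344.5   57. ] r 115.6 ang 177.01
redin [ 461.1 -345.9   57. ] r 101.4 ang 177.37
h_mid [ 469.3 -344.5   57. ] r 93.2 ang 176.33
h_r [ 475.4 -326.    57. ] r 90.4 ang 164.24
h_l [ 472.2 -369.8   57. ] r 92.2 ang -167.92
ptr [ 468.4 -299.8   62. ] r 106.8 ang 151.65
c1 [ 434.2 -257.5   53. ] r 158.4 ang 144.02
c2 [ 438.2 -428.    53. ] r 146.4 ang -148.05
c3 [ 659.2 -250.9   53. ] r 138.9 ang 45.81
91.20046201034035
```

View pics/w5c.png

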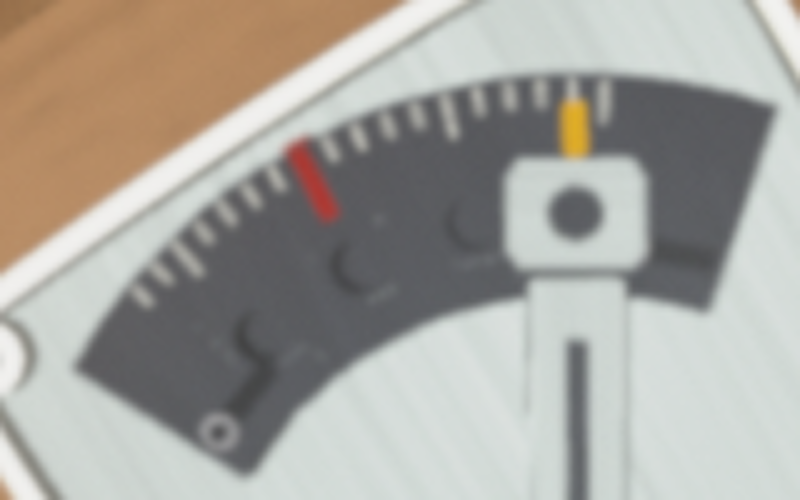

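Run:
```python
from h import *
import pickle
for fn in ('w4','w5'):
    c=pickle.load(open(fn+'.pkl','rb'));H=np.array(c['hand_eye']);F=f(c)
    fr=c['frame'].astype(int); m=(fr[...,0]>235)&(fr[...,2]<60); m[:220]=0;m[310:]=0;m[:,:235]=0;m[:,285:]=0
    v,u=np.nonzero(m);d=c['depth'][v,u]
    x,y=u+.5-c['cx'],v+.5-c['cy'];r=np.hypot(x,y);t=np.tan(r/F)/r
    q=(np.c_[x*t,y*t,np.ones_like(x)]*d[:,None])@H[:3,:3].T+H[:3,3]
    print(fn,m.sum(),np.round(np.percentile(q,[2,50,98],axis=0),1).tolist())
s=sense();R=np.array(s['eef_rot']);off=R@[.3,1.4,0]
shift(np.array([482.1,-306.8,90])-off)
```

```text
w4 907 [[-7.5, -4.0, -46.2], [1.8, 1.8, -45.0], [9.6, 7.5, -43.5]]
w5 722 [[-5.5, -3.0, -46.2], [2.6, 1.9, -45.0], [10.1, 7.0, -43.9]]
shift [ 6.87 -0.18  8.18]
```

servo_tool --rows '[{"jaw": 0.05, "x": 3.4, "y": -0.1, "z": 0, "spin": 0}, {"jaw": 0.05, "x": 3.43, "y": -0.12, "z": 0, "spin": 0}, {"jaw": 0.05, "x": 0, "y": 0, "z": 4, "spin": 0}, {"jaw": 0.05, "x": 0, "y": 0, "z": 3, "spin": 0}, {"jaw": 0.05, "x": 0, "y": 0, "z": 1.2, "spin": 0}, {"jaw": 0.05, "x": 0, "y": 0, "z": 0, "spin": 0}, {"jaw": 0.05, "x": 0, "y": 0, "z": 0, "spin": 0}]'

```text
time: 9.85
position: [482.1, -308.8, 90.2]
eef_rot: [[-0.876, 0.483, 0.001], [0.483, 0.876, -0.001], [-0.002, -0.0, -1.0]]
contact_force: [0.6, 0.3, -1.1]
grip_width: 13.6
gripper_force: 39.3
```

Run:
```python
from h import *
import pickle
s=state(); c=shot('wrist'); pickle.dump(c,open('w6.pkl','wb'))
shift(np.array([482.1,-306.8,90])-np.array(s['eef_rot'])@[.6,1.8,0])
a=c['frame'][130:290,150:360,::-1]
cv2.imwrite('pics/w6.png',cv2.resize(a,None,fx=3.7,fy=3.7,interpolation=cv2.INTER_CUBIC))
```

```text
t 9.85 P [ 482.1 -308.8   90.2] yaw_y 61.13 z [ 0.001 -0.001 -1.   ] F [ 0.6  0.3 -1.1] M [-0.    0.   -0.01] w 13.6 g 39.3
shift [0.03 0.   0.01]
```

View pics/w6.png

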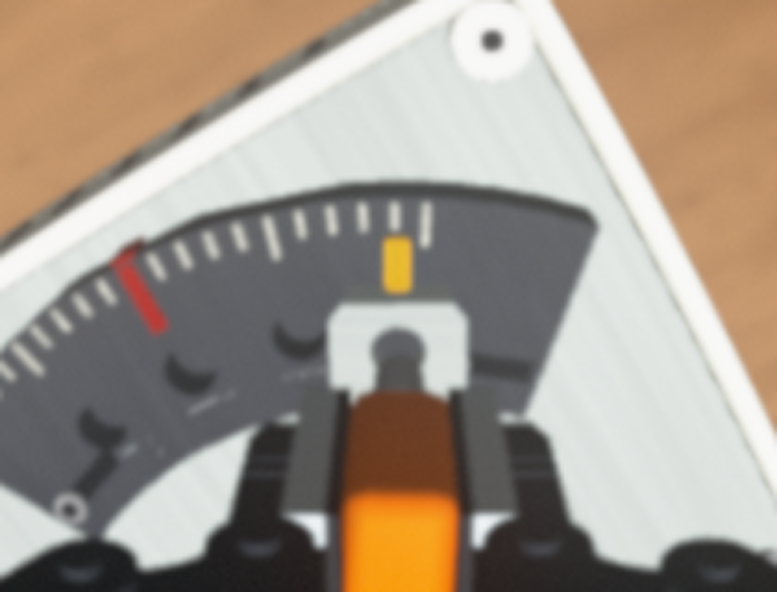

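Run:
```python
from h import *
import pickle
c=pickle.load(open('w6.pkl','rb'));R=np.array(c['s']['eef_rot']);P=np.array(c['s']['position'])
T=lambda X:np.round(R.T@(X-P),2)
g=lambda u,v:(150+u/3.7,130+v/3.7)
e=wworld(c,*g(398,350),69);print('eye',e,T(e))
for n,u,v in (('eye top edge',398,327),('eye L',371,350),('eye R',426,350)): print(n,T(wworld(c,*g(u,v),69)))
for n,u,v in (('stem tip top',398,358),('stem L',379,370),('stem R',417,370)): print(n,T(wworld(c,*g(u,v),77)))
red=[wworld(c,*g(u,v),57) for u,v in ((125,258),(158,330))]
for piv in ((562.4,-350.5),(561,-349.2)):
  for x in red+[e]: print(np.round(np.degrees(np.arctan2(*(x[:2]-piv)[::-1])),2),end=' ')
```

```text
eye [ 481.43727001 -306.74323039   69.        ] [ 1.59  1.52 21.19]
eye top edge [ 5.9   1.52 21.18]
eye L [ 1.59 -3.14 21.19]
eye R [ 1.59  6.35 21.19]
stem tip top [ 3.64  1.52 13.18]
stem L [ 1.45 -1.63 13.19]
stem R [ 1.45  4.67 13.19]
176.95 177.81 151.61 177.56 178.52 151.91
```

servo_tool --rows '[{"jaw": 0.05, "x": 0.05, "y": -0.02, "z": 0.5, "spin": 0}, {"jaw": 0.05, "x": 0, "y": 0, "z": 0.3, "spin": 0}, {"jaw": 0.05, "x": 0, "y": 0, "z": 0.2, "spin": 0}, {"jaw": 0.05, "x": 0, "y": 0, "z": 0, "spin": 0}]'

```text
time: 10.4
position: [481.3, -308.6, 79.0]
eef_rot: [[-0.876, 0.483, 0.001], [0.483, 0.876, -0.0], [-0.001, -0.0, -1.0]]
contact_force: [2.8, -1.1, -2.2]
grip_width: 13.6
gripper_force: 39.0
```

servo_tool --rows '[{"jaw": 0.05, "x": 0, "y": 0, "z": 0.15, "spin": 0}, {"jaw": 0.05, "x": 0, "y": 0, "z": 0.15, "spin": 0}, {"jaw": 0.05, "x": 0, "y": 0, "z": 0, "spin": 0}]'

```text
time: 10.78
position: [481.3, -308.6, 76.1]
eef_rot: [[-0.876, 0.483, 0.001], [0.483, 0.876, -0.0], [-0.001, -0.0, -1.0]]
contact_force: [5.0, -2.2, 0.3]
grip_width: 14.0
gripper_force: 38.9
```

servo_tool --rows '[{"jaw": 0.05, "x": -0.07, "y": 0, "z": 0, "spin": 0}, {"jaw": 0.05, "x": 0, "y": 0, "z": 0.15, "spin": 0}, {"jaw": 0.05, "x": 0, "y": 0, "z": 0.15, "spin": 0}, {"jaw": 0.05, "x": 0, "y": 0, "z": 0, "spin": 0}]'

```text
time: 11.28
position: [481.5, -308.7, 72.8]
eef_rot: [[-0.876, 0.483, -0.0], [0.483, 0.876, 0.0], [0.0, -0.0, -1.0]]
contact_force: [3.9, -2.1, -1.5]
grip_width: 13.7
gripper_force: 38.9
```

servo_tool --rows '[{"jaw": 0.05, "x": -0.1, "y": 0, "z": 0, "spin": 0}, {"jaw": 0.05, "x": 0, "y": 0, "z": 0, "spin": 0}]'

```text
time: 11.52
position: [482.2, -309.1, 72.9]
eef_rot: [[-0.876, 0.483, -0.001], [0.483, 0.876, 0.0], [0.001, -0.0, -1.0]]
contact_force: [-0.0, -0.4, -0.8]
grip_width: 13.9
gripper_force: 38.9
```

servo_tool --newtons 90 --rows '[{"jaw": 0.05, "x": 0, "y": 0, "z": 0, "spin": 0}, {"jaw": 0.05, "x": -0.01, "y": -0.22, "z": 0, "spin": -0.025}, {"jaw": 0.05, "x": -0.02, "y": -0.45, "z": 0, "spin": -0.05}, {"jaw": 0.05, "x": -0.02, "y": -0.45, "z": 0, "spin": -0.05}, {"jaw": 0.05, "x": -0.01, "y": -0.22, "z": 0, "spin": -0.025}, {"jaw": 0.05, "x": 0, "y": 0, "z": 0, "spin": 0}]'

```text
time: 12.28
position: [477.1, -321.4, 73.0]
eef_rot: [[-0.938, 0.347, -0.0], [0.347, 0.938, 0.0], [0.0, 0.0, -1.0]]
contact_force: [0.1, 4.8, -0.4]
grip_width: 12.9
gripper_force: 88.9
```

Run:
```python
from h import *
s=state();R=np.array(s['eef_rot']);P=np.array(s['position'])
print('F tool',np.round(R.T@s['contact_force'],1))
for p in ((561.4,-351.8),(561.7,-350)): d=P[:2]-p; print(np.hypot(*d),np.degrees(np.arctan2(d[1],d[0])))
```

```text
t 12.28 P [ 477.1 -321.4   73. ] yaw_y 69.72 z [-0.  0. -1.] F [ 0.1  4.8 -0.4] M [ 1.05  0.03 -0.03] w 12.9 g 88.9
F tool [1.6 4.5 0.4]
89.5943462081134 160.17823106911413
89.28424724932691 161.33025472662183
```

servo_tool --rows '[{"jaw": 0.05, "x": 0.02, "y": -0.22, "z": 0, "spin": -0.025}, {"jaw": 0.05, "x": 0.01, "y": -0.45, "z": 0, "spin": -0.05}, {"jaw": 0.05, "x": -0.01, "y": -0.45, "z": 0, "spin": -0.05}, {"jaw": 0.05, "x": -0.01, "y": -0.45, "z": 0, "spin": -0.05}, {"jaw": 0.05, "x": -0.01, "y": -0.45, "z": 0, "spin": -0.05}, {"jaw": 0.05, "x": -0.01, "y": -0.45, "z": 0, "spin": -0.05}, {"jaw": 0.05, "x": -0.01, "y": -0.22, "z": 0, "spin": -0.025}, {"jaw": 0.05, "x": 0, "y": 0, "z": 0, "spin": 0}]'

```text
time: 13.28
position: [471.8, -347.4, 73.0]
eef_rot: [[-0.999, 0.053, 0.001], [0.053, 0.999, 0.0], [-0.001, 0.001, -1.0]]
contact_force: [1.7, 6.4, -1.3]
grip_width: 12.6
gripper_force: 88.8
```

Run:
```python
from h import *
import pickle
s=state();R=np.array(s['eef_rot']);P=np.array(s['position'])
print('F tool',np.round(R.T@s['contact_force'],1))
for p in ((561.4,-351.8),(561.7,-350)): d=P[:2]-p; print(np.hypot(*d),np.degrees(np.arctan2(d[1],d[0])))
c=shot('wrist'); pickle.dump(c,open('w7.pkl','wb'))
a=c['frame'][150:290,170:350,::-1]
cv2.imwrite('pics/w7.png',cv2.resize(a,None,fx=4.2,fy=4.2,interpolation=cv2.INTER_CUBIC))
```

```text
t 13.28 P [ 471.8 -347.4   73. ] yaw_y 86.98 z [ 0.001  0.    -1.   ] F [ 1.7  6.4 -1.3] M [ 1.43 -0.52  0.03] w 12.6 g 88.8
F tool [-1.3  6.4  1.3]
89.71532351745569 177.18334071353559
89.94477404898664 178.33804366316642
```

View pics/w7.png

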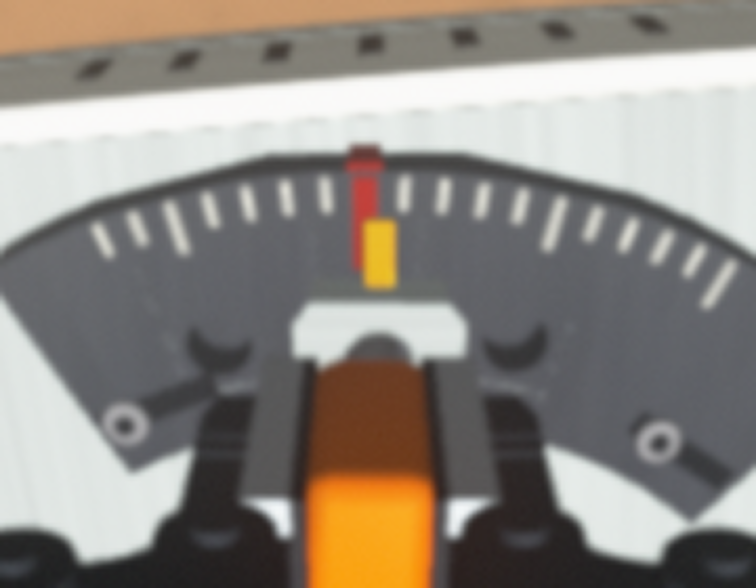

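servo_tool --rows '[{"jaw": 0.05, "x": 0, "y": -0.13, "z": 0, "spin": -0.013}, {"jaw": 0.05, "x": 0, "y": 0, "z": 0.15, "spin": 0}, {"jaw": 0.05, "x": 0, "y": 0, "z": 0.15, "spin": 0}, {"jaw": 0.05, "x": 0, "y": 0, "z": 0, "spin": 0}]'

```text
time: 13.82
position: [471.8, -348.6, 70.1]
eef_rot: [[-0.999, 0.04, 0.001], [0.04, 0.999, 0.0], [-0.001, 0.0, -1.0]]
contact_force: [1.8, 6.0, 0.9]
grip_width: 12.8
gripper_force: 89.1
```

servo_tool --rows '[{"jaw": 0.05, "x": 0, "y": 0, "z": 0.15, "spin": 0}, {"jaw": 0.05, "x": 0, "y": 0, "z": 0.1, "spin": 0}, {"jaw": 0.05, "x": 0, "y": 0, "z": 0, "spin": 0}]'

```text
time: 14.2
position: [471.8, -348.6, 67.7]
eef_rot: [[-0.999, 0.04, 0.001], [0.04, 0.999, 0.0], [-0.001, 0.0, -1.0]]
contact_force: [1.5, 6.7, 2.5]
grip_width: 12.7
gripper_force: 89.1
```

servo_tool --rows '[{"jaw": 0.05, "x": 0, "y": 0, "z": 0.15, "spin": 0}, {"jaw": 0.05, "x": 0, "y": 0, "z": 0.15, "spin": 0}, {"jaw": 0.05, "x": 0, "y": 0, "z": 0, "spin": 0}]'

```text
time: 14.58
position: [471.8, -348.5, 64.6]
eef_rot: [[-0.999, 0.04, 0.001], [0.04, 0.999, 0.0], [-0.001, 0.0, -1.0]]
contact_force: [2.4, 5.7, 1.2]
grip_width: 12.9
gripper_force: 89.1
```

```bash
python3 -c "
from h import *
s=state();print(np.round(np.array(s['eef_rot']).T@s['contact_force'],1))"
```

```text
t 14.57 P [ 471.8 -348.5   64.6] yaw_y 87.72 z [ 0.001  0.    -1.   ] F [2.4 5.7 1.2] M [ 1.45 -0.42  0.02] w 12.9 g 89.1
[-2.1  5.8 -1.2]
```

Going in freely.

servo_tool --rows '[{"jaw": 0.05, "x": 0, "y": 0, "z": 0.15, "spin": 0}, {"jaw": 0.05, "x": 0, "y": 0, "z": 0.15, "spin": 0}, {"jaw": 0.05, "x": 0, "y": 0, "z": 0, "spin": 0}]'

```text
time: 14.95
position: [471.8, -348.6, 61.6]
eef_rot: [[-0.999, 0.04, 0.001], [0.04, 0.999, 0.0], [-0.001, 0.0, -1.0]]
contact_force: [1.5, 6.6, 0.7]
grip_width: 12.8
gripper_force: 89.2
```

servo_tool --rows '[{"jaw": 0.05, "x": 0, "y": 0, "z": 0.1, "spin": 0}, {"jaw": 0.05, "x": 0, "y": 0, "z": 0, "spin": 0}]'

```text
time: 15.2
position: [471.8, -348.6, 60.7]
eef_rot: [[-0.999, 0.04, 0.001], [0.04, 0.999, 0.0], [-0.001, 0.0, -1.0]]
contact_force: [2.1, 6.4, 2.3]
grip_width: 12.7
gripper_force: 89.3
```

servo_tool --rows '[{"jaw": 0.05, "x": 0, "y": 0, "z": 0.1, "spin": 0}, {"jaw": 0.05, "x": 0, "y": 0, "z": 0, "spin": 0}]'

```text
time: 15.45
position: [471.9, -348.9, 60.3]
eef_rot: [[-0.999, 0.04, 0.001], [0.04, 0.999, -0.0], [-0.001, -0.0, -1.0]]
contact_force: [-0.9, 7.1, 12.5]
grip_width: 12.8
gripper_force: 91.0
```

servo_tool --rows '[{"jaw": 0.05, "x": 0, "y": 0, "z": -0.06, "spin": 0}, {"jaw": 0.05, "x": 0, "y": 0.06, "z": 0, "spin": 0}, {"jaw": 0.05, "x": 0, "y": 0.06, "z": 0, "spin": 0}, {"jaw": 0.05, "x": 0, "y": 0, "z": 0, "spin": 0}]'

```text
time: 15.95
position: [471.9, -347.5, 60.5]
eef_rot: [[-0.999, 0.04, 0.001], [0.04, 0.999, 0.0], [-0.001, 0.0, -1.0]]
contact_force: [0.8, 6.7, 5.3]
grip_width: 12.7
gripper_force: 89.6
```

servo_tool --rows '[{"jaw": 0.05, "x": 0, "y": 0.05, "z": 0, "spin": 0}, {"jaw": 0.05, "x": 0, "y": 0.04, "z": 0, "spin": 0}, {"jaw": 0.05, "x": 0, "y": 0, "z": 0, "spin": 0}]'

```text
time: 16.32
position: [471.9, -346.8, 60.4]
eef_rot: [[-0.999, 0.04, 0.001], [0.04, 0.999, -0.0], [-0.001, -0.0, -1.0]]
contact_force: [1.5, 4.7, 5.7]
grip_width: 12.9
gripper_force: 89.7
```

servo_tool --newtons 40 --rows '[{"jaw": 0.05, "x": 0, "y": 0.06, "z": 0, "spin": 0}, {"jaw": 0.05, "x": 0, "y": 0, "z": 0, "spin": 0}, {"jaw": 0.05, "x": 0, "y": 0, "z": 0, "spin": 0}]'

```text
time: 16.7
position: [471.9, -346.7, 60.4]
eef_rot: [[-0.999, 0.041, 0.001], [0.041, 0.999, -0.001], [-0.001, -0.001, -1.0]]
contact_force: [2.5, 2.2, 6.1]
grip_width: 12.8
gripper_force: 89.7
```

servo_tool --rows '[{"jaw": 0.05, "x": 0, "y": 0.05, "z": 0, "spin": 0}, {"jaw": 0.17, "x": 0, "y": 0, "z": 0, "spin": 0}, {"jaw": 0.2, "x": 0, "y": 0, "z": 0, "spin": 0}, {"jaw": 0.25, "x": 0, "y": 0, "z": 0, "spin": 0}, {"jaw": 0.3, "x": 0, "y": 0, "z": 0, "spin": 0}, {"jaw": 0.35, "x": 0, "y": 0, "z": 0, "spin": 0}, {"jaw": 0.35, "x": 0, "y": 0, "z": 0, "spin": 0}]'

```text
time: 17.58
position: [471.4, -345.8, 60.1]
eef_rot: [[-0.999, 0.041, -0.0], [0.041, 0.999, -0.0], [0.0, -0.0, -1.0]]
contact_force: [-0.3, 0.5, -0.1]
grip_width: 29.7
gripper_force: 0.0
```

```bash
cat > chk.py <<'E'
from h import *
s=state(); c=shot('wrist');H=np.array(c['hand_eye']);F=f(c)
fr=c['frame'].astype(int); m=(fr[...,0]>235)&(fr[...,2]<60); m[:,:225]=0;m[:,295:]=0
v,u=np.nonzero(m);d=c['depth'][v,u]
x,y=u+.5-c['cx'],v+.5-c['cy'];r=np.hypot(x,y);t=np.tan(r/F)/r
q=(np.c_[x*t,y*t,np.ones_like(x)]*d[:,None])@H[:3,:3].T+H[:3,3]
w=q@np.array(s['eef_rot']).T+s['position']
print(m.sum(),np.round(np.percentile(w,[2,50,98],axis=0),1).tolist())
E
python3 chk.py
```

```text
t 17.57 P [ 471.4 -345.8   60.1] yaw_y 87.66 z [-0. -0. -1.] F [-0.3  0.5 -0.1] M [-0.02 -0.01  0.  ] w 29.7 g 0.0
847 [[461.9, -349.4, 104.3], [469.8, -343.6, 105.5], [478.7, -338.1, 106.7]]
```

servo_tool --rows '[{"jaw": 0.35, "x": 0, "y": 0, "z": -1, "spin": 0}, {"jaw": 0.35, "x": 0, "y": 0, "z": -2, "spin": 0}, {"jaw": 0.35, "x": 0, "y": 0, "z": -4, "spin": 0}, {"jaw": 0.35, "x": -2, "y": 0, "z": -4, "spin": 0}, {"jaw": 0.35, "x": -4, "y": 0, "z": -2, "spin": 0}, {"jaw": 0.35, "x": 0, "y": 0, "z": 0, "spin": 0}, {"jaw": 0.35, "x": 0, "y": 0, "z": 0, "spin": 0}]'

```text
time: 18.5
position: [530.9, -348.2, 190.1]
eef_rot: [[-0.999, 0.041, -0.001], [0.041, 0.999, -0.0], [0.001, -0.0, -1.0]]
contact_force: [-0.5, 0.4, -1.3]
grip_width: 30.2
gripper_force: 0.0
```

```bash
python3 chk.py
python3 - <<'E'
from h import *
c=shot('wrist'); fr=c['frame'].astype(int)
# pointer (yellow) and red mark angles about pivot
for n,m,z in (('ptr',(fr[...,0]>190)&(fr[...,1]>150)&(fr[...,2]<90),62),('red',(fr[...,0]>140)&(fr[...,1]<75)&(fr[...,2]<75),57)):
    k,l,st,ce=cv2.connectedComponentsWithStats(m.astype(np.uint8))
    for i in range(1,k):
        if st[i,4]>5:
            p=wworld(c,*(ce[i]+.5),z); d=p[:2]-(561.7,-350.3); print(n,st[i,4],np.round(p,1),'r',round(np.hypot(*d),1),'ang',round(np.degrees(np.arctan2(d[1],d[0])),2))
E
```

```text
t 18.5 P [ 530.9 -348.2  190.1] yaw_y 87.67 z [-0.001 -0.    -1.   ] F [-0.5  0.4 -1.3] M [ 0.    0.04 -0.02] w 30.2 g 0.0
93 [[462.9, -349.2, 103.9], [467.5, -345.5, 105.5], [478.0, -338.5, 106.9]]
ptr 34 [ 456.7 -342.3   62. ] r 105.3 ang 175.64
ptr 252 [ 474.3 -343.6   62. ] r 87.6 ang 175.61
ptr 284 [ 777.9 -226.4   62. ] r 249.2 ang 29.81
red 34 [ 453.8 -345.7   57. ] r 108.0 ang 177.55
```

```bash
python3 -c "
from cell import bot
print(bot.hand_in())"
```

```text
the job is handed in; nothing more can be done
None
```

The locking pin is fully home in the middle index hole, collar down on the arm, and holds the tensioner arm by itself; the robot is clear and I handed the job in at about 18.6 s. The pointer reads about 2° short of the red mark, roughly what the play of the pin in the eye and hole would allow.

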